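# Push a blank home in the jig and swing the cam clamp shut

### The arm

A 6-joint arm with a two-finger parallel gripper is mounted at the origin on the work surface. World frame = base frame: x ahead of the robot, y to its left, z up, the work surface at z = 0. Lengths are in mm, angles in rad, forces in N, time in s.
With the tool pointing down it reaches from about 275 to 1000 mm from the base axis. Payload 8.4 kg.
Tool frame: the origin (TCP) lies between the finger pads; the fingertips stand 14 mm ahead of it and the grasp point (between the pads) lies 5 mm behind it; z points along the fingers, y is the line along which they close (so a half turn about z gives the same grasp; the last joint's range is limited). The gripper opens to 85 mm and grips with 20 to 120 N. Pads are 22 mm wide; open, the fingers measure 114 mm over their backs; the gripper's body (76 mm by 85 mm) begins 54 mm behind the grasp point. The pads swing forward as they close: fully open they stand 13 mm farther back than shut.
Start: joints at [-0.002, 0.353, 1.633, -0, 1.155, -0.002], TCP at [625.002, -0, 245.281] pointing down, gripper open.
Joint ranges: [-2.63, 2.63], [-0.92, 2.1], [0.06, 2.66], [-1.3, 4.44], [0, 2.69], [-3.02, 3.02]. Speed limits (rad/s): [2.22, 2.22, 2.79, 3.14, 3.14, 3.14].

### API

Orientations are given as [roll, pitch, yaw] about the fixed x, y, z axes, in that order (R = Rz(yaw) Ry(pitch) Rx(roll)).
In Python, from bench import monitor, vision, env gives the robot as it stands.
- The arm moves only by the tool move_arm, never from a script. Its argument "motion" is a list of rows, each an object of numbers: "tx", "ty", "tz": the shift along the tool's x, y, z in cm; "wx", "wy", "wz": the turn, a rotation vector about the tool's x, y, z in rad; "jaw": the finger opening in cm, from 0 to 8.54. A call has 1 to 10 rows; each row shifts and turns the commanded pose from where the row before left it, along the tool's axes as they then stand; what a row does not reach is not made up. A row lasts 1/10 s, in which the tool goes at most 50 mm and 8.59 degrees, less where a joint would pass 70% of its speed; a pose out of reach is approached as far as the arm can. A call is refused whole if a number of a shift passes 5 or a number of a turn 0.15, either way. A call with a gripper value outside its range is refused whole. The fingers move at their own pace and stop on an object; "grip_force" is the grip in N (left out, the last holds). Time passes only in rows, so rows that do not move let the fingers close. It gives the time, the measured TCP pose, the force, the opening and the grip force at its end, in the units of the state.
- monitor.get_obs(): the state, without advancing time (a new reading comes with each control period).
- vision.snapshot(name): name is "scene" or "side" or "wrist"; returns a dict with "color" (384x512x3 uint8, red, green, blue), "fx", "fy", "cx", "cy" (pixels), "position" and "rotation" of the camera in the world; the wrist camera has in their place "mount" (4x4, takes a point from camera to tool coordinates, whose origin is the TCP and whose axes are the flange's). Camera axes: x right, y up, looking along -z (the intrinsics and any distortion apply to the point x, -y, -z); pixel columns grow to the right and rows downward; lengths in mm; the calibration is good to about 2 mm. A picture is of the moment at which its call begins: read the wrist's pose just before it. There is no depth.
- env.hand_in(): hands the job in; it is judged then, once.
The state is a dict: "time_s": time; "q": joint angles; "qd": joint speeds; "effort": joint torques, N m; "position": TCP position; "eef_rot": TCP orientation; "force": force on the tool from outside, world axes, zero at the start; "torque": the same for the moment, N m; "opening": opening from 0.0 (shut) to 1.0 (fully open); "gripper_force": force on a finger pad.
Only numpy, scipy, OpenCV 4.12 (cv2) and the standard library are available. Lean on these libraries where they do the work, as an engineer would, in place of code of your own. Each camera call takes 0.05 s, during which the arm holds its last target. There are 200 camera calls.

### The job

The marked-out plywood blank lies loose in the cam-clamp jig. With a fingertip push it home, flat against both the long fence and the end stop, while the cam's lever is still open; then push the red-ended lever round with one finger until the cam bites and clamps the blank tight in its corner. Only push: lift nothing, and leave the tools and materials lying around where they are.

Things in the scene. Friction and masses are not known exactly. Their poses are not given: they have to be found in the camera images.
- jig: Cam-clamp jig screwed to the bench, immovable: dark brown plywood board 360 x 360 x 18 mm. Origin: centre of its underside, on the bench; z up. Pale long fence along its +y side, pale end stop at its +x side, both 30 mm high above the board. The blank's place is the corner between them: home, its origin is at x = +60, y = +70 mm in this frame, its axes parallel to the jig's.
- fence (a point): On the long fence's inner face (jig y = +120 mm), at the board's top face (18 mm above the bench), midway along; the fence runs from x = -155 to +145 mm in the jig's frame. Axes as the jig's.
- stop (a point): On the end stop's inner face (jig x = +140 mm), at the board's top face, midway along; the stop runs from y = +18 to +108 mm in the jig's frame. Axes as the jig's.
- blank: The workpiece: loose pale plywood block 160 (x) x 100 (y) x 27 mm, 0.2 to 0.4 kg, a pencilled cross and circle on top, lying on the jig's board (its top 45 mm above the bench), 14 to 34 mm short of the end stop, 4 to 12 mm off the fence, up to 2.5 degrees askew. Origin: centre of its underside. It slides with a push of 1 to 3 N.
- cam: Brown wooden cam with its lever, turning flat about an upright bolt. Origin: on the bolt's axis, at the board's top face (jig x = +20, y = -24 mm); x axis along the lever, turning with it. Cam: disc of 36 mm radius, centre 14 mm off the bolt at -y of this frame; it bears on the blank's long side facing away from the fence. It fills 2 to 26 mm above the board, the bolt's nut to 34 mm.
- lever_end (a point): The very end of the lever, painted red, 140 mm from the bolt along the cam's x axis, at mid thickness (14 mm above the board). The lever is a straight bar 22 mm wide, 2 to 26 mm above the board.
- clamp (a joint): Lever angle, rad. 0: open, lever 25 deg clockwise of the jig's +x seen from above; grows as it turns clockwise (red end from jig +x past -y); stop at 2.4. Starts at 0 to 0.35, cam 15 mm or more clear of a blank that is home; meets it at about 1.75. Stiff (2.5 N at 110 mm from the bolt); stays where left. Then 10 to 15 N near the red end clamps; it does not spring back.
- pencil: Bystander: flat red carpenter's pencil, 160 x 14 x 8 mm, lying on the jig's board along the edge opposite the end stop. Origin: centre of the underside of its painted part, x to the point.
- tape: Bystander: yellow tape measure, 70 x 36 x 64 mm, on the bench beside the jig's lever side. Origin: centre of its underside.
- spanner: Bystander: steel spanner 140 mm long, on the bench beside the jig's lever side. Origin: at its middle, underside.
- offcut: Bystander: plywood offcut 120 x 60 x 18 mm on the bench behind the long fence. Origin: centre of its underside.
- screwdriver: Bystander: screwdriver 200 mm long on the bench. Origin: at its middle, underside.
- glue: Bystander: glue bottle, 60 mm across, 190 mm high. Origin: centre of its underside.
- sander: Bystander: green palm sander, 125 mm across, 150 mm high, dust canister out to 147 mm along its x. Origin: centre of its underside.
- jigsaw: Bystander: green jigsaw, about 220 x 74 x 182 mm. Origin: underside of its shoe, near the middle.
Mind the look-alikes: they are no part of the job. Leave any green or turquoise look-alike of the blank alone.

How it is judged (in metres and radians):
On the way, in this order (a step that is already met when the one before it is completed fails the run):
1. the blank is home against fence and end stop, the lever still open and the cam clear of it (x of blank in the frame of jig between 0.057 and 0.063 m and y of blank in the frame of jig between 0.067 and 0.073 m and angle between the x axis of blank and the x axis of jig, either way round below 0.03 rad and value of joint clamp below 1.2 rad and contact force between cam and blank below 0.3 N), for 0.2 s.
2. the cam bites on the blank in its corner (x of blank in the frame of jig between 0.057 and 0.063 m and y of blank in the frame of jig between 0.067 and 0.073 m and angle between the x axis of blank and the x axis of jig, either way round below 0.03 rad and contact force between cam and blank above 6 N), for 0.2 s.
At the end, for the whole second after the job is handed in: The blank lies flat on the board, within 3 mm of home against fence and end stop and within 0.03 rad of square, at rest, and the cam, lever swung past 1.5 rad and at rest, presses on it with more than 6 N (all of step 2 and value of joint clamp above 1.5 rad and z of blank in the frame of jig below 0.021 m and linear speed of blank below 0.01 m/s and velocity of joint clamp below 0.05 rad/s); the robot touches nothing.
It fails at once if the blank was lifted or tipped (z of blank in the frame of jig above 0.026 m or angle between blank's own z axis and vertical above 0.12 rad).
It fails at once if a bystanding tool or material was shifted more than 20 mm or lifted (distance of any of pencil, tape, spanner, offcut, screwdriver, glue, sander, jigsaw from where it was at the start of the episode above 0.02 m).
It also fails if it takes over 72 s, if anything falls off the work surface, if the arm or the gripper's body presses on something with over 40 N, if the wrist force passes 120 N, or if a joint passes its speed limit or range.

## Working session

There is one attempt and no reset: what is moved stays moved. The work goes in short steps, Python scripts to look and compute and a tool call to move; the robot and the scene stay as the last step left them, time stands still between calls to the robot, and variables do not carry over. Pictures are saved under pics/ and viewed, at most 10 in all, crops included, and the job is handed in when it is done.

Besides the shell and the picture viewer there is one more tool, called after "Call:" as name(argument=value, ...) on one line, values as JSON. move_arm: Moves the arm, as the interface text tells. Its arguments: {"type":"object","properties":{"motion":{"type":"array"},"grip_force":{"type":"number"}},"required":["motion"]}

```bash
mkdir -p pics; ls
python3 - <<'E'
from bench import monitor, vision, env
import cv2,json
o=monitor.get_obs();print(o)
for n in ["scene","side","wrist"]:
    s=vision.snapshot(n);cv2.imwrite(f"pics/{n}0.png",s["color"][:,:,::-1])
    print(n,{k:(v.tolist() if hasattr(v,'tolist') else v) for k,v in s.items() if k!="color"})
E
```

```text
pics
{'time_s': 0.0, 'q': array([-2.39122371e-03,  3.53623980e-01,  1.63417315e+00,  2.19842563e-06,
        1.15517807e+00, -2.39080040e-03]), 'qd': array([ 3.90834875e-04,  1.28362643e-03,  9.83285993e-05, -6.24460428e-04,
       -1.21207849e-04, -7.13289263e-04]), 'effort': array([-2.03471049e-03, -6.05236173e+01, -3.42063046e+01, -2.62302356e-04,
        9.48130677e-03,  3.61521288e-06]), 'position': array([6.24528947e+02, 7.27412082e-03, 2.44560061e+02]), 'eef_rot': array([-3.14021011e+00, -5.31542755e-06,  1.57079501e+00]), 'force': array([0.30470761, 0.18769946, 0.06841268]), 'torque': array([-0.00777161, -0.01038198,  0.02054954]), 'gripper_force': 0.0, 'opening': 0.9963604460157909}
scene {'fx': 356.2244902274188, 'fy': 356.2244902274188, 'cx': 254.76837284836773, 'cy': 193.05098956470778, 'position': [1195.3452776357612, 656.4560198452505, 698.8005884700417], 'rotation': [0.989287094723151, 0.010375576114445506, 2.323860229859619]}
side {'fx': 400.25216361793366, 'fy': 400.25216361793366, 'cx': 254.40355811851833, 'cy': 201.16810857734174, 'position': [350.2426290210072, -942.6628929417386, 856.235365355045], 'rotation': [0.8715180187732787, 0.00832244553812056, -0.19332120927597168]}
wrist {'fx': 291.5640505384612, 'fy': 291.5640505384612, 'cx': 250.86133091279854, 'cy': 191.05813222655325, 'mount': [[-0.0004073253421764382, 0.9641553132692848, 0.265338210555267, 67.26673274126018], [0.9999993729352694, 0.00011593034427385272, 0.001113862299507668, 1.5959471341362441], [0.0010431755042220206, 0.26533849787537594, -0.9641547559028608, -129.2370237870549], [0.0, 0.0, 0.0, 1.0]]}
```

View pics/scene0.png

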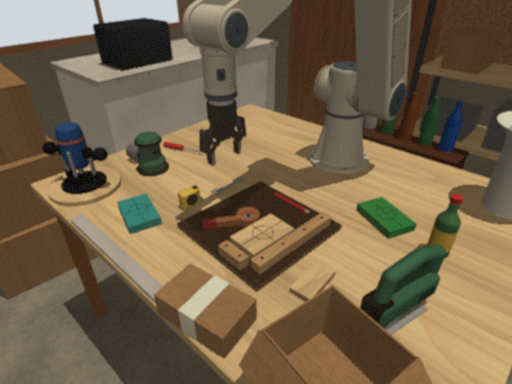

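View pics/side0.png

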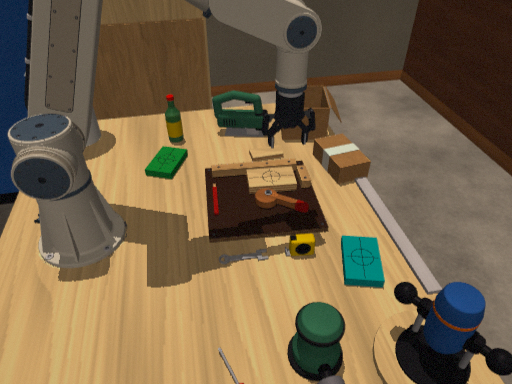

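View pics/wrist0.png

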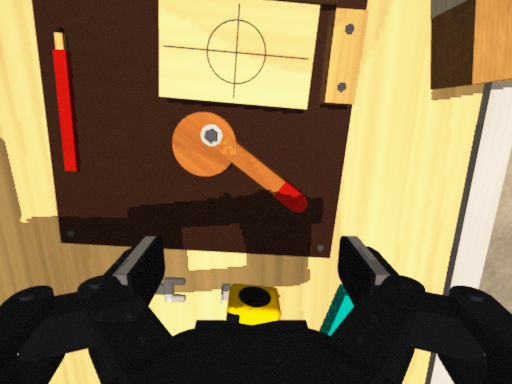

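The views show the jig near (560, 65), its axes roughly parallel to the world's, with the fence on the +y side and the stop on the +x side. In the wrist view the bolt is at (211,135), the red lever end at (295,200) and the blank's near corners at (159,97) and (308,109). I'll go up and to +y to get a full view.

Call:
move_arm(motion=[{"tx":3,"ty":-2,"tz":-3,"jaw":0},{"tx":3,"ty":-1,"tz":-4},{"tz":-4},{"tz":-2},{},{},{}])

```text
invalid input at $.motion[0]: expected keys tx, ty, tz, wx, wy, wz, jaw
```

Run:
```python
from bench import monitor, vision
import cv2,pickle
o=monitor.get_obs();s=vision.snapshot("wrist");s["obs"]=o
pickle.dump(s,open("w1.pkl","wb"));print(o["position"],o["eef_rot"])
pickle.dump(vision.snapshot("side"),open("s1.pkl","wb"))
cv2.imwrite("pics/w1.png",cv2.resize(s["color"][:,:,::-1],(800,600),interpolation=cv2.INTER_CUBIC))
```

```text
[6.24663150e+02 5.79435239e-04 2.44729851e+02] [-3.14054032e+00 -1.12560127e-05  1.57077776e+00]
```

View pics/w1.png

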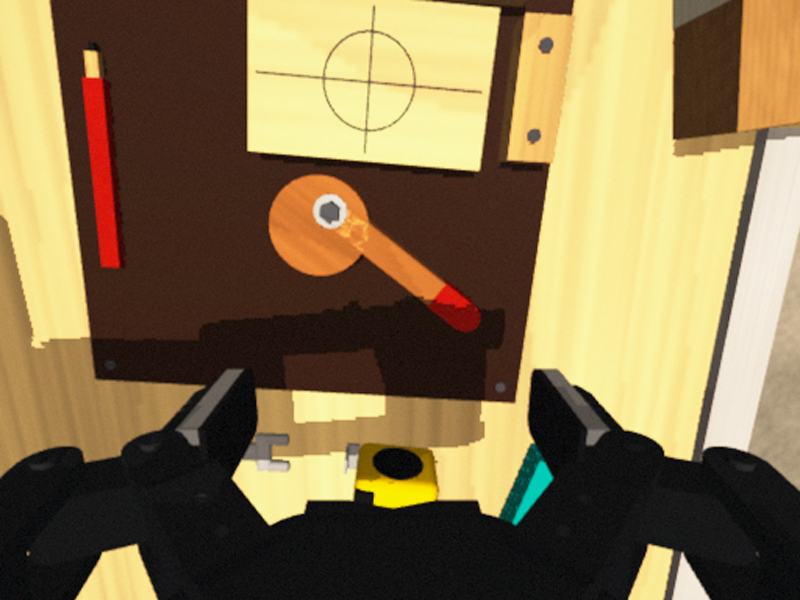

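The move was refused because every row needs all the keys, so this is the same view as before. Sending it again with full rows.

Call:
move_arm(motion=[{"tx":3,"ty":-2,"tz":-3,"wx":0,"wy":0,"wz":0,"jaw":0},{"tx":3,"ty":-1,"tz":-4,"wx":0,"wy":0,"wz":0,"jaw":0},{"tx":0,"ty":0,"tz":-4,"wx":0,"wy":0,"wz":0,"jaw":0},{"tx":0,"ty":0,"tz":-2,"wx":0,"wy":0,"wz":0,"jaw":0},{"tx":0,"ty":0,"tz":0,"wx":0,"wy":0,"wz":0,"jaw":0},{"tx":0,"ty":0,"tz":0,"wx":0,"wy":0,"wz":0,"jaw":0},{"tx":0,"ty":0,"tz":0,"wx":0,"wy":0,"wz":0,"jaw":0}])

```text
time_s: 0.95
position: [594.5, 59.2, 372.8]
eef_rot: [-3.139, 0.0, 1.571]
force: [0.2, -1.1, -0.4]
opening: -0.003
gripper_force: 0.0
```

Run:
```python
from bench import monitor, vision
import cv2,pickle
o=monitor.get_obs();s=vision.snapshot("wrist");s["obs"]=o
pickle.dump(s,open("w2.pkl","wb"));print(o["position"],o["eef_rot"],o["force"],o["time_s"])
cv2.imwrite("pics/w2.png",cv2.resize(s["color"][:,:,::-1],(800,600),interpolation=cv2.INTER_CUBIC))
c=pickle.load(open("s1.pkl","rb"))["color"][145:270,190:350,::-1]
cv2.imwrite("pics/s1.png",cv2.resize(c,(800,625),interpolation=cv2.INTER_CUBIC)[:600])
```

```text
[594.52677383  59.20571024 372.80199603] [-3.13902097e+00  2.30275697e-04  1.57052088e+00] [ 0.15523218 -1.13357842 -0.438135  ] 0.95
```

View pics/w2.png

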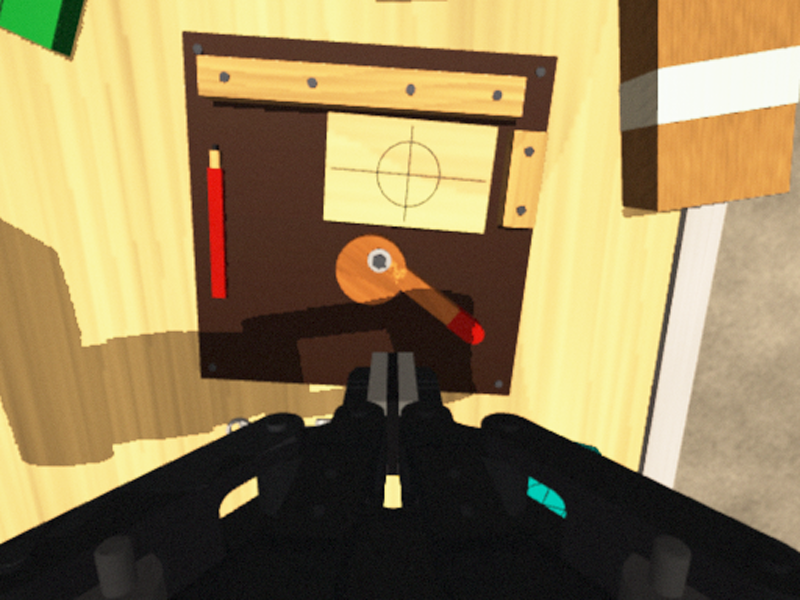

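View pics/s1.png

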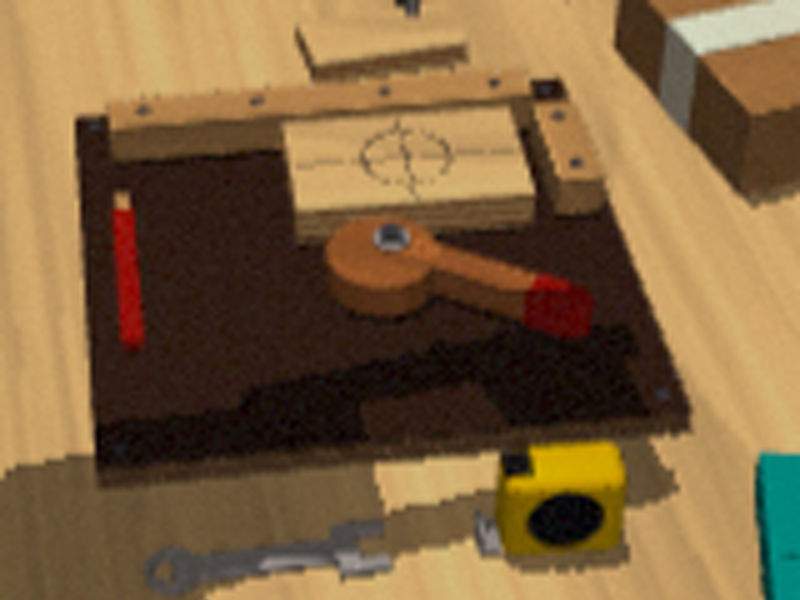

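The wrist view is clear. Board corners: (184,32), (556,57), (202,378), (510,395). Blank corners: (328,112), (498,127), (485,234), (324,220). Nut: (379,261). Lever tip: (481,337). I'll fit the poses using the side view as well.

```bash
cat > h.py <<'E'
import numpy as np
from scipy.spatial.transform import Rotation as R
from scipy.optimize import least_squares
def campose(s):
    if "mount" in s:
        o=s["obs"];T=np.eye(4);T[:3,:3]=R.from_euler("xyz",o["eef_rot"]).as_matrix();T[:3,3]=o["position"]
        return T@np.array(s["mount"])
    T=np.eye(4);T[:3,:3]=R.from_euler("xyz",s["rotation"]).as_matrix();T[:3,3]=s["position"];return T
def proj(s,P):
    T=campose(s);c=(np.atleast_2d(P)-T[:3,3])@T[:3,:3]
    return np.c_[s["cx"]+s["fx"]*c[:,0]/-c[:,2], s["cy"]-s["fy"]*c[:,1]/-c[:,2]]
def ray(s,uv,z):
    T=campose(s);d=T[:3,:3]@[(uv[0]-s["cx"])/s["fx"],-(uv[1]-s["cy"])/s["fy"],-1]
    return T[:3,3]+d*(z-T[2,3])/d[2]
def place(p,P):
    x,y,a,z=p;P=np.array(P,float);c,s=np.cos(a),np.sin(a)
    return np.c_[x+c*P[:,0]-s*P[:,1],y+s*P[:,0]+c*P[:,1],z+P[:,2]]
def fit(obs,p0):
    f=lambda p:np.concatenate([(proj(s,place(p,P))-uv).ravel() for s,P,uv in obs])
    return least_squares(f,p0,x_scale=[10,10,.05,10],loss="soft_l1")
W=lambda a:(np.array(a,float)+.5)/1.5625-.5
S=lambda a:np.array([190,145])+(np.array(a,float)+.5)/5-.5
E
python3 - <<'E'
from h import *
import pickle
w=pickle.load(open("w2.pkl","rb"));s=pickle.load(open("s1.pkl","rb"))
Jw=[(-180,180,18),(180,180,18),(-180,-180,18),(180,-180,18),(-155,120,48),(145,120,48),(140,108,48),(140,18,48),(20,-24,52)]
uw=W([(184,32),(556,57),(202,378),(510,395),(198,96),(522,117),(514,130),(503,227),(379,261)])
Js=[(-180,-180,18),(180,-180,18),(-180,180,18),(20,-24,52),(-155,120,48),(140,18,48)]
us=S([(97,462),(690,415),(78,118),(392,237),(111,137),(556,180)])
B=[(-80,50,27),(80,50,27),(80,-50,27),(-80,-50,27)]
ub=W([(328,112),(498,127),(485,234),(324,220)]);vb=S([(282,122),(517,107),(535,190),(298,210)])
for nm,o in dict(both=([(w,Jw,uw),(s,Js,us)],[(w,B,ub),(s,B,vb)]),w=([(w,Jw,uw)],[(w,B,ub)])).items():
    r=fit(o[0],[560,65,0,0]);b=fit(o[1],[600,130,0,18])
    print(nm,"jig",r.x.round(4),"blank",b.x.round(4)); print(r.fun.round(1),b.fun.round(1))
    j=r.x;c,sn=np.cos(j[2]),np.sin(j[2]);d=b.x[:2]-j[:2]
    print("blank in jig",c*d[0]+sn*d[1],-sn*d[0]+c*d[1],b.x[2]-j[2])
    bolt=place(j,[(20,-24,26)])[0];t=ray(w,W([(481,337)]).ravel(),j[3]+44)
    print("bolt",bolt,"tip",t,np.hypot(*(t-bolt)[:2]),"clamp",-np.arctan2(*(t-bolt)[1::-1])+j[2]-np.radians(25))
E
```

```text
both jig [ 5.632502e+02  6.619660e+01 -6.150000e-02 -2.527000e+00] blank [ 6.107798e+02  1.250371e+02 -8.270000e-02  1.871190e+01]
[-0.8 -0.1  0.7 -0.1 -0.2 -0.5 -0.6 -0.1  0.8  0.2 -0.6  0.1  0.   0.3
 -0.6 -0.4  0.2  0.2  0.3  1.9  1.  -0.6 -0.5  0.2  0.3 -1.   0.1 -1.3
  1.   0.4] [ 0.2  0.2  0.2  0.1 -0.7 -0.4 -0.1  0.1  0.4 -0.1 -1.2 -0.4  0.6  0.2
  0.1 -0.2]
blank in jig 43.824235331702354 61.649913412766665 -0.021165902108629932
bolt [581.73767692  41.01301609  23.4730216 ] tip [689.88114936 -42.81441446  41.4730216 ] 136.82853775216537 clamp 0.16158558682681406
w jig [ 5.634583e+02  6.612120e+01 -6.050000e-02 -2.081200e+00] blank [ 6.108374e+02  1.250400e+02 -8.180000e-02  2.015590e+01]
[-0.9  0.   0.9 -0.3 -0.1 -0.2 -0.3 -0.   0.8  0.3 -0.5  0.   0.2  0.2
 -0.4 -0.4  0.3  0.3] [ 0.1  0.1  0.5 -0.  -0.4 -0.3 -0.2  0.2]
blank in jig 43.728271948735944 61.6769842216186 -0.021226311680857618
bolt [581.96982676  40.95530777  23.91884287] tip [689.79072782 -42.65051237  41.91884287] 136.43782417933258 clamp 0.16270733094598172
```

Jig (563.4, 66.2), yaw −0.061. In the jig frame the blank is at (43.8, 61.6), −0.021 rad askew, and the clamp is at about 0.16 rad. I'll align the tool to the jig and approach left of the blank.

Call:
move_arm(motion=[{"tx":0,"ty":0,"tz":0,"wx":0,"wy":0,"wz":0.061,"jaw":0},{"tx":1.15,"ty":-1.6,"tz":3.7,"wx":0,"wy":0,"wz":0,"jaw":0},{"tx":1.15,"ty":-1.6,"tz":3.7,"wx":0,"wy":0,"wz":0,"jaw":0},{"tx":1.15,"ty":-1.6,"tz":3.7,"wx":0,"wy":0,"wz":0,"jaw":0},{"tx":1.15,"ty":-1.6,"tz":3.7,"wx":0,"wy":0,"wz":0,"jaw":0},{"tx":1.15,"ty":-1.6,"tz":3.7,"wx":0,"wy":0,"wz":0,"jaw":0},{"tx":1.15,"ty":-1.6,"tz":3.7,"wx":0,"wy":0,"wz":0,"jaw":0},{"tx":0,"ty":0,"tz":0,"wx":0,"wy":0,"wz":0,"jaw":0},{"tx":0,"ty":0,"tz":0,"wx":0,"wy":0,"wz":0,"jaw":0}])

```text
time_s: 1.9
position: [503.2, 133.9, 152.0]
eef_rot: [-3.14, 0.001, 1.511]
force: [0.4, 0.3, 0.2]
opening: 0.004
gripper_force: 0.0
```

```bash
cat > st.py <<'E'
from bench import monitor
import numpy as np
o=monitor.get_obs();c,s=np.cos(-.061),np.sin(-.061);J=np.array([[c,s],[-s,c]])
print("t",o["time_s"],"jig XY",(J@(o["position"][:2]-[563.4,66.2])).round(1),"z",o["position"][2].round(1),"rot",o["eef_rot"].round(4),"F jig",(J@o["force"][:2]).round(1),o["force"][2].round(1))
E
python3 st.py
```

```text
t 1.9 jig XY [-64.2  63.9] z 152.0 rot [-3.1396e+00  9.0000e-04  1.5106e+00] F jig [0.4 0.3] 0.2
```

Call:
move_arm(motion=[{"tx":0,"ty":0,"tz":4,"wx":0,"wy":0,"wz":0,"jaw":0},{"tx":0,"ty":0,"tz":4,"wx":0,"wy":0,"wz":0,"jaw":0},{"tx":0,"ty":0,"tz":2,"wx":0,"wy":0,"wz":0,"jaw":0},{"tx":0,"ty":0,"tz":1,"wx":0,"wy":0,"wz":0,"jaw":0},{"tx":0,"ty":0,"tz":0,"wx":0,"wy":0,"wz":0,"jaw":0},{"tx":0,"ty":0.4,"tz":0,"wx":0,"wy":0,"wz":0,"jaw":0},{"tx":0,"ty":0,"tz":0,"wx":0,"wy":0,"wz":0,"jaw":0},{"tx":0,"ty":0,"tz":0,"wx":0,"wy":0,"wz":0,"jaw":0}])

```text
time_s: 2.7
position: [508.7, 134.1, 43.8]
eef_rot: [3.139, -0.001, 1.51]
force: [-1.1, 0.8, -0.2]
opening: -0.003
gripper_force: 0.0
```

```bash
python3 st.py
```

```text
t 2.7 jig XY [-58.7  64.4] z 43.8 rot [ 3.1394e+00 -7.0000e-04  1.5097e+00] F jig [-1.1  0.8] -0.2
```

Call:
move_arm(motion=[{"tx":-0.1,"ty":0.2,"tz":0.3,"wx":0,"wy":0,"wz":0,"jaw":0},{"tx":0,"ty":0.2,"tz":0,"wx":0,"wy":0,"wz":0,"jaw":0},{"tx":0,"ty":0.2,"tz":0,"wx":0,"wy":0,"wz":0,"jaw":0},{"tx":0,"ty":0.2,"tz":0,"wx":0,"wy":0,"wz":0,"jaw":0},{"tx":0,"ty":0.2,"tz":0,"wx":0,"wy":0,"wz":0,"jaw":0},{"tx":0,"ty":0.2,"tz":0,"wx":0,"wy":0,"wz":0,"jaw":0},{"tx":0,"ty":0.2,"tz":0,"wx":0,"wy":0,"wz":0,"jaw":0},{"tx":0,"ty":0.2,"tz":0,"wx":0,"wy":0,"wz":0,"jaw":0},{"tx":0,"ty":0,"tz":0,"wx":0,"wy":0,"wz":0,"jaw":0}])

```text
time_s: 3.6
position: [524.0, 131.9, 39.5]
eef_rot: [3.141, -0.0, 1.51]
force: [-0.3, -0.4, 0.1]
opening: -0.004
gripper_force: 0.1
```

```bash
python3 st.py
```

```text
t 3.6 jig XY [-43.3  63.2] z 39.5 rot [ 3.1410e+00 -1.0000e-04  1.5098e+00] F jig [-0.3 -0.4] 0.1
```

Call:
move_arm(motion=[{"tx":0,"ty":0.2,"tz":0,"wx":0,"wy":0,"wz":0,"jaw":0},{"tx":0,"ty":0.2,"tz":0,"wx":0,"wy":0,"wz":0,"jaw":0},{"tx":0,"ty":0.2,"tz":0,"wx":0,"wy":0,"wz":0,"jaw":0}])

```text
time_s: 3.9
position: [529.6, 131.5, 39.5]
eef_rot: [-3.142, 0.0, 1.51]
force: [-1.7, 0.6, 0.2]
opening: 0.001
gripper_force: 0.7
```

```bash
python3 st.py
```

```text
t 3.9 jig XY [-37.7  63.2] z 39.5 rot [-3.1416  0.      1.5098] F jig [-1.7  0.5] 0.2
```

Call:
move_arm(motion=[{"tx":0,"ty":0.1,"tz":0,"wx":0,"wy":0,"wz":0,"jaw":0},{"tx":0,"ty":0.1,"tz":0,"wx":0,"wy":0,"wz":0,"jaw":0},{"tx":0,"ty":0.1,"tz":0,"wx":0,"wy":0,"wz":0,"jaw":0}])

```text
time_s: 4.2
position: [531.6, 131.3, 39.4]
eef_rot: [-3.14, 0.0, 1.51]
force: [-7.6, 1.0, 6.3]
opening: -0.001
gripper_force: 3.9
```

```bash
python3 st.py
```

```text
t 4.2 jig XY [-35.7  63.1] z 39.4 rot [-3.1396e+00  3.0000e-04  1.5096e+00] F jig [-7.7  0.6] 6.3
```

Contact at the stop: 7.7 N. Now back off, lift, and go to the lever side for the y push.

Call:
move_arm(motion=[{"tx":0,"ty":-1,"tz":0,"wx":0,"wy":0,"wz":0,"jaw":0},{"tx":0,"ty":-0.5,"tz":-4,"wx":0,"wy":0,"wz":0,"jaw":0},{"tx":0,"ty":0,"tz":-4,"wx":0,"wy":0,"wz":0,"jaw":0},{"tx":-2.4,"ty":4,"tz":0,"wx":0,"wy":0,"wz":0,"jaw":0},{"tx":-2.5,"ty":4.2,"tz":0,"wx":0,"wy":0,"wz":0,"jaw":0},{"tx":-2.5,"ty":4.2,"tz":0,"wx":0,"wy":0,"wz":0,"jaw":0},{"tx":0,"ty":0,"tz":0,"wx":0,"wy":0,"wz":0,"jaw":0},{"tx":0,"ty":0,"tz":0,"wx":0,"wy":0,"wz":0,"jaw":0}])

```text
time_s: 5.0
position: [636.9, 50.1, 119.1]
eef_rot: [3.142, -0.0, 1.508]
force: [-0.1, -0.3, 1.2]
opening: -0.004
gripper_force: 0.0
```

```bash
python3 st.py
```

```text
t 5.0 jig XY [ 74.4 -11.5] z 119.1 rot [ 3.1415 -0.      1.5082] F jig [-0.1 -0.3] 1.2
```

Call:
move_arm(motion=[{"tx":0,"ty":0,"tz":4,"wx":0,"wy":0,"wz":0,"jaw":0},{"tx":0,"ty":0,"tz":3,"wx":0,"wy":0,"wz":0,"jaw":0},{"tx":0,"ty":0,"tz":1,"wx":0,"wy":0,"wz":0,"jaw":0},{"tx":0,"ty":0,"tz":0,"wx":0,"wy":0,"wz":0,"jaw":0},{"tx":0.3,"ty":0,"tz":0,"wx":0,"wy":0,"wz":0,"jaw":0},{"tx":0.3,"ty":0,"tz":0,"wx":0,"wy":0,"wz":0,"jaw":0},{"tx":0.2,"ty":0,"tz":0,"wx":0,"wy":0,"wz":0,"jaw":0},{"tx":0.2,"ty":0,"tz":0,"wx":0,"wy":0,"wz":0,"jaw":0},{"tx":0.2,"ty":0,"tz":0,"wx":0,"wy":0,"wz":0,"jaw":0},{"tx":0.2,"ty":0,"tz":0,"wx":0,"wy":0,"wz":0,"jaw":0}])

```text
time_s: 6.0
position: [637.9, 64.8, 39.9]
eef_rot: [3.141, 0.0, 1.51]
force: [0.6, -3.0, 1.3]
opening: -0.002
gripper_force: 1.2
```

```bash
python3 st.py
```

```text
t 6.0 jig XY [74.4  3.1] z 39.9 rot [3.1409e+00 3.0000e-04 1.5100e+00] F jig [ 0.7 -2.9] 1.3
```

Call:
move_arm(motion=[{"tx":0.2,"ty":0,"tz":0,"wx":0,"wy":0,"wz":0,"jaw":0},{"tx":0.1,"ty":0,"tz":0,"wx":0,"wy":0,"wz":0,"jaw":0},{"tx":0,"ty":0,"tz":0,"wx":0,"wy":0,"wz":0,"jaw":0}])

```text
time_s: 6.3
position: [637.8, 67.9, 39.5]
eef_rot: [3.142, -0.0, 1.51]
force: [0.6, -0.1, 0.4]
opening: -0.004
gripper_force: 0.4
```

```bash
python3 st.py
```

```text
t 6.3 jig XY [74.2  6.3] z 39.5 rot [ 3.1415e+00 -1.0000e-04  1.5098e+00] F jig [ 0.6 -0.1] 0.4
```

Call:
move_arm(motion=[{"tx":0.1,"ty":0,"tz":0,"wx":0,"wy":0,"wz":0,"jaw":0},{"tx":0.1,"ty":0,"tz":0,"wx":0,"wy":0,"wz":0,"jaw":0},{"tx":0,"ty":0,"tz":0,"wx":0,"wy":0,"wz":0,"jaw":0}])

```text
time_s: 6.6
position: [637.8, 69.9, 39.4]
eef_rot: [-3.141, -0.0, 1.51]
force: [1.0, -2.8, 1.6]
opening: 0.002
gripper_force: 0.7
```

```bash
python3 st.py
```

```text
t 6.6 jig XY [74.1  8.3] z 39.4 rot [-3.1414 -0.      1.5098] F jig [ 1.2 -2.8] 1.6
```

Call:
move_arm(motion=[{"tx":0.1,"ty":0,"tz":0,"wx":0,"wy":0,"wz":0,"jaw":0},{"tx":0.1,"ty":0,"tz":0,"wx":0,"wy":0,"wz":0,"jaw":0}])

```text
time_s: 6.8
position: [637.5, 71.0, 39.4]
eef_rot: [-3.14, 0.001, 1.51]
force: [-2.7, -10.5, 5.0]
opening: 0.001
gripper_force: 5.2
```

```bash
python3 st.py
```

```text
t 6.8 jig XY [73.6  9.3] z 39.4 rot [-3.1404e+00  1.4000e-03  1.5104e+00] F jig [ -2.1 -10.7] 5.0
```

On the fence at 10.7 N. Back off, then a confirming x push.

Call:
move_arm(motion=[{"tx":-1,"ty":0,"tz":0,"wx":0,"wy":0,"wz":0,"jaw":0},{"tx":-0.3,"ty":0,"tz":-4,"wx":0,"wy":0,"wz":0,"jaw":0},{"tx":0,"ty":0,"tz":-4,"wx":0,"wy":0,"wz":0,"jaw":0},{"tx":2.5,"ty":-4.2,"tz":0,"wx":0,"wy":0,"wz":0,"jaw":0},{"tx":2.3,"ty":-4.2,"tz":0,"wx":0,"wy":0,"wz":0,"jaw":0},{"tx":2,"ty":-4.2,"tz":0,"wx":0,"wy":0,"wz":0,"jaw":0},{"tx":0,"ty":0,"tz":0,"wx":0,"wy":0,"wz":0,"jaw":0},{"tx":0,"ty":0,"tz":4,"wx":0,"wy":0,"wz":0,"jaw":0},{"tx":0,"ty":0,"tz":4,"wx":0,"wy":0,"wz":0,"jaw":0},{"tx":0,"ty":0,"tz":0,"wx":0,"wy":0,"wz":0,"jaw":0}])

```text
time_s: 7.8
position: [512.5, 133.5, 35.7]
eef_rot: [-3.134, 0.002, 1.51]
force: [-0.1, -0.4, 0.1]
opening: -0.003
gripper_force: 0.0
```

```bash
python3 st.py
```

```text
t 7.8 jig XY [-54.9  64. ] z 35.7 rot [-3.1344e+00  2.0000e-03  1.5097e+00] F jig [-0.1 -0.4] 0.1
```

Call:
move_arm(motion=[{"tx":0,"ty":0.4,"tz":0,"wx":0,"wy":0,"wz":0,"jaw":0},{"tx":0,"ty":0.4,"tz":0,"wx":0,"wy":0,"wz":0,"jaw":0},{"tx":0,"ty":0.2,"tz":0,"wx":0,"wy":0,"wz":0,"jaw":0},{"tx":0,"ty":0.2,"tz":0,"wx":0,"wy":0,"wz":0,"jaw":0},{"tx":0,"ty":0.2,"tz":0,"wx":0,"wy":0,"wz":0,"jaw":0},{"tx":0,"ty":0.1,"tz":0,"wx":0,"wy":0,"wz":0,"jaw":0}])

```text
time_s: 8.4
position: [530.4, 133.5, 39.9]
eef_rot: [-3.141, -0.0, 1.51]
force: [-1.7, 0.4, 2.2]
opening: 0.001
gripper_force: 1.3
```

```bash
python3 st.py
```

```text
t 8.4 jig XY [-37.   65.1] z 39.9 rot [-3.1412 -0.      1.5096] F jig [-1.7  0.3] 2.2
```

Call:
move_arm(motion=[{"tx":0,"ty":0.1,"tz":0,"wx":0,"wy":0,"wz":0,"jaw":0},{"tx":0,"ty":0.1,"tz":0,"wx":0,"wy":0,"wz":0,"jaw":0},{"tx":0,"ty":0.05,"tz":0,"wx":0,"wy":0,"wz":0,"jaw":0},{"tx":0,"ty":0,"tz":0,"wx":0,"wy":0,"wz":0,"jaw":0}])

```text
time_s: 8.8
position: [532.1, 133.3, 39.3]
eef_rot: [-3.14, 0.0, 1.51]
force: [-5.1, 0.9, 4.5]
opening: -0.003
gripper_force: 2.7
```

```bash
python3 st.py
```

```text
t 8.8 jig XY [-35.3  65. ] z 39.3 rot [-3.1397e+00  4.0000e-04  1.5098e+00] F jig [-5.2  0.6] 4.5
```

Seated again. Lift and look.

Call:
move_arm(motion=[{"tx":0,"ty":-1,"tz":0,"wx":0,"wy":0,"wz":0,"jaw":0},{"tx":0,"ty":0,"tz":-4,"wx":0,"wy":0,"wz":0,"jaw":0},{"tx":0,"ty":0,"tz":-4,"wx":0,"wy":0,"wz":0,"jaw":0},{"tx":-2,"ty":2,"tz":-4,"wx":0,"wy":0,"wz":0,"jaw":0},{"tx":-2,"ty":2,"tz":-4,"wx":0,"wy":0,"wz":0,"jaw":0},{"tx":-1,"ty":2,"tz":-4,"wx":0,"wy":0,"wz":0,"jaw":0},{"tx":0,"ty":2,"tz":-4,"wx":0,"wy":0,"wz":0,"jaw":0},{"tx":0,"ty":1,"tz":0,"wx":0,"wy":0,"wz":0,"jaw":0},{"tx":0,"ty":0,"tz":0,"wx":0,"wy":0,"wz":0,"jaw":0},{"tx":0,"ty":0,"tz":0,"wx":0,"wy":0,"wz":0,"jaw":0}])

```text
time_s: 9.8
position: [608.6, 78.6, 277.8]
eef_rot: [-3.139, 0.0, 1.51]
force: [-0.2, -0.0, -0.8]
opening: -0.001
gripper_force: 0.0
```

```bash
python3 st.py
python3 - <<'E'
from bench import monitor, vision
import cv2,pickle
o=monitor.get_obs();s=vision.snapshot("wrist");s["obs"]=o
pickle.dump(s,open("w3.pkl","wb"))
cv2.imwrite("pics/w3.png",cv2.resize(s["color"][:,:,::-1],(800,600),interpolation=cv2.INTER_CUBIC))
E
```

```text
t 9.8 jig XY [44.3 15.1] z 277.8 rot [-3.1391e+00  5.0000e-04  1.5099e+00] F jig [-0.2 -0. ] -0.8
```

View pics/w3.png

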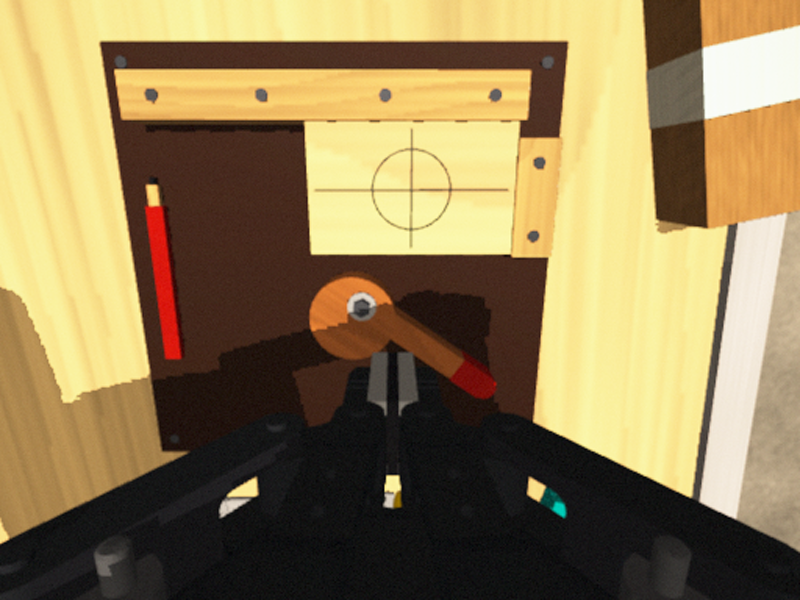

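The blank is flush on both faces: its corner at (519,121) meets fence and stop with the edges parallel. The lever is still open, with the tip at about (485,388). Now to the lever: position beside its trailing side and turn the tool with it.

Call:
move_arm(motion=[{"tx":-2.4,"ty":2.9,"tz":0,"wx":0,"wy":0,"wz":0,"jaw":0},{"tx":-2.5,"ty":2.9,"tz":0,"wx":0,"wy":0,"wz":0,"jaw":0},{"tx":-2.5,"ty":2.9,"tz":0,"wx":0,"wy":0,"wz":0,"jaw":0},{"tx":0,"ty":0,"tz":4,"wx":0,"wy":0,"wz":0.149,"jaw":0},{"tx":0,"ty":0,"tz":4,"wx":0,"wy":0,"wz":0.149,"jaw":0},{"tx":0,"ty":0,"tz":4,"wx":0,"wy":0,"wz":0.149,"jaw":0},{"tx":0,"ty":0,"tz":4,"wx":0,"wy":0,"wz":0.149,"jaw":0},{"tx":0,"ty":0,"tz":0,"wx":0,"wy":0,"wz":0,"jaw":0},{"tx":0,"ty":0,"tz":0,"wx":0,"wy":0,"wz":0,"jaw":0},{"tx":0,"ty":0,"tz":0,"wx":0,"wy":0,"wz":0,"jaw":0}])

```text
time_s: 10.85
position: [693.3, -0.4, 121.6]
eef_rot: [3.139, -0.002, 0.918]
force: [0.6, 0.6, 0.4]
opening: 0.001
gripper_force: 0.0
```

```bash
cat >> st.py <<'E'
b=J@(o["position"][:2]-[563.4,66.2])-[20,-24];a=o["eef_rot"][2]-np.pi/2+.061
u=np.array([np.cos(a),np.sin(a)]);n=np.array([-u[1],u[0]])
print("lever-dir yaw",a.round(3),"d",(b@n).round(1),"r",(b@u).round(1),"F n,u",((J@o["force"][:2])@n).round(1),((J@o["force"][:2])@u).round(1),"q",o["q"].round(2))
E
python3 st.py
```

```text
t 10.85 jig XY [133.7 -58.5] z 121.6 rot [ 3.1395e+00 -1.6000e-03  9.1750e-01] F jig [0.6 0.6] 0.4
lever-dir yaw -0.592 d 34.8 r 113.6 F n,u 0.8 0.1 q [-0.    0.58  1.57  0.    0.99  0.65]
```

Call:
move_arm(motion=[{"tx":0,"ty":0,"tz":3,"wx":0,"wy":0,"wz":0,"jaw":0},{"tx":0,"ty":0,"tz":3,"wx":0,"wy":0,"wz":0,"jaw":0},{"tx":0,"ty":0,"tz":1.5,"wx":0,"wy":0,"wz":0,"jaw":0},{"tx":0,"ty":0,"tz":0.7,"wx":0,"wy":0,"wz":0,"jaw":0},{"tx":0,"ty":0,"tz":0,"wx":0,"wy":0,"wz":0,"jaw":0},{"tx":-0.4,"ty":0,"tz":0,"wx":0,"wy":0,"wz":0,"jaw":0},{"tx":-0.4,"ty":0,"tz":0,"wx":0,"wy":0,"wz":0,"jaw":0},{"tx":-0.2,"ty":0,"tz":0,"wx":0,"wy":0,"wz":0,"jaw":0},{"tx":0,"ty":0,"tz":0,"wx":0,"wy":0,"wz":0,"jaw":0}])

```text
time_s: 11.75
position: [686.2, -9.0, 38.2]
eef_rot: [3.141, -0.0, 0.913]
force: [-0.6, -0.3, 0.1]
opening: 0.003
gripper_force: 0.0
```

```bash
python3 st.py
```

```text
t 11.75 jig XY [127.1 -67.5] z 38.2 rot [ 3.141e+00 -4.000e-04  9.135e-01] F jig [-0.6 -0.4] 0.1
lever-dir yaw -0.596 d 24.1 r 113.1 F n,u -0.6 -0.3 q [-0.02  0.67  1.62 -0.    0.85  0.64]
```

Call:
move_arm(motion=[{"tx":-0.6,"ty":0.1,"tz":0,"wx":0,"wy":0,"wz":0.05,"jaw":0},{"tx":-1.13,"ty":0.2,"tz":0,"wx":0,"wy":0,"wz":0.1,"jaw":0},{"tx":-1.13,"ty":0.2,"tz":0,"wx":0,"wy":0,"wz":0.1,"jaw":0},{"tx":-1.13,"ty":0.2,"tz":0,"wx":0,"wy":0,"wz":0.1,"jaw":0},{"tx":-0.6,"ty":0.1,"tz":0,"wx":0,"wy":0,"wz":0.05,"jaw":0},{"tx":0,"ty":0,"tz":0,"wx":0,"wy":0,"wz":0,"jaw":0}])

```text
time_s: 12.35
position: [658.3, -46.1, 37.9]
eef_rot: [3.141, -0.0, 0.513]
force: [-0.1, -0.7, -0.9]
opening: 0.001
gripper_force: 0.0
```

```bash
python3 st.py
```

```text
t 12.35 jig XY [ 101.6 -106.3] z 37.9 rot [ 3.1414e+00 -3.0000e-04  5.1250e-01] F jig [-0.1 -0.7] -0.9
lever-dir yaw -0.997 d 23.9 r 113.4 F n,u -0.4 0.6 q [-0.07  0.64  1.68  0.    0.81  0.99]
```

Call:
move_arm(motion=[{"tx":-1.13,"ty":0.2,"tz":0,"wx":0,"wy":0,"wz":0.1,"jaw":0},{"tx":-1.13,"ty":0.2,"tz":0,"wx":0,"wy":0,"wz":0.1,"jaw":0},{"tx":-1.13,"ty":0.2,"tz":0,"wx":0,"wy":0,"wz":0.1,"jaw":0},{"tx":-1.13,"ty":0.2,"tz":0,"wx":0,"wy":0,"wz":0.1,"jaw":0},{"tx":-1.13,"ty":0.2,"tz":0,"wx":0,"wy":0,"wz":0.1,"jaw":0},{"tx":-1.13,"ty":0.2,"tz":0,"wx":0,"wy":0,"wz":0.1,"jaw":0},{"tx":-1.13,"ty":0.2,"tz":0,"wx":0,"wy":0,"wz":0.1,"jaw":0},{"tx":-1.13,"ty":0.2,"tz":0,"wx":0,"wy":0,"wz":0.1,"jaw":0}])

```text
time_s: 13.15
position: [575.1, -75.7, 38.0]
eef_rot: [3.142, -0.003, -0.288]
force: [1.9, -1.8, -0.3]
opening: 0.0
gripper_force: 1.2
```

```bash
python3 st.py
```

```text
t 13.15 jig XY [  20.3 -140.9] z 38.0 rot [ 3.1416e+00 -2.5000e-03 -2.8810e-01] F jig [ 2.  -1.7] -0.3
lever-dir yaw -1.798 d 26.6 r 113.9 F n,u 2.3 1.2 q [-0.13  0.55  1.87 -0.    0.72  1.73]
```

Call:
move_arm(motion=[{"tx":-0.56,"ty":0.1,"tz":0,"wx":0,"wy":0,"wz":0.05,"jaw":0},{"tx":-0.56,"ty":0.1,"tz":0,"wx":0,"wy":0,"wz":0.05,"jaw":0},{"tx":-0.56,"ty":0.1,"tz":0,"wx":0,"wy":0,"wz":0.05,"jaw":0}])

```text
time_s: 13.45
position: [558.3, -72.9, 38.0]
eef_rot: [-3.141, -0.002, -0.436]
force: [0.7, -2.4, -0.1]
opening: -0.0
gripper_force: 1.2
```

```bash
python3 st.py
```

```text
t 13.45 jig XY [   3.4 -139.1] z 38.0 rot [-3.1413e+00 -2.2000e-03 -4.3600e-01] F jig [ 0.8 -2.3] -0.1
lever-dir yaw -1.946 d 26.7 r 113.2 F n,u 1.6 1.9 q [-0.13  0.53  1.91 -0.    0.7   1.88]
```

Call:
move_arm(motion=[{"tx":-0.56,"ty":0.1,"tz":0,"wx":0,"wy":0,"wz":0.05,"jaw":0},{"tx":-0.56,"ty":0.1,"tz":0,"wx":0,"wy":0,"wz":0.05,"jaw":0},{"tx":-0.56,"ty":0.1,"tz":0,"wx":0,"wy":0,"wz":0.05,"jaw":0},{"tx":-0.56,"ty":0.1,"tz":0,"wx":0,"wy":0,"wz":0.05,"jaw":0}])

```text
time_s: 13.85
position: [536.7, -65.4, 38.0]
eef_rot: [-3.141, -0.002, -0.636]
force: [1.5, -1.5, -0.2]
opening: 0.002
gripper_force: 1.2
```

```bash
python3 st.py
```

```text
t 13.85 jig XY [ -18.6 -133. ] z 38.0 rot [-3.1411e+00 -1.9000e-03 -6.3590e-01] F jig [ 1.6 -1.4] -0.2
lever-dir yaw -2.146 d 26.9 r 112.4 F n,u 2.1 0.3 q [-0.12  0.51  1.96 -0.    0.67  2.08]
```

Call:
move_arm(motion=[{"tx":-0.34,"ty":0.06,"tz":0,"wx":0,"wy":0,"wz":0.03,"jaw":0},{"tx":-0.34,"ty":0.06,"tz":0,"wx":0,"wy":0,"wz":0.03,"jaw":0}])

```text
time_s: 14.05
position: [530.5, -62.2, 37.9]
eef_rot: [-3.141, -0.002, -0.695]
force: [1.0, -3.7, 0.8]
opening: 0.001
gripper_force: 1.4
```

```bash
python3 st.py
```

```text
t 14.05 jig XY [ -25.  -130.2] z 37.9 rot [-3.1412e+00 -1.5000e-03 -6.9510e-01] F jig [ 1.2 -3.6] 0.8
lever-dir yaw -2.205 d 26.6 r 112.2 F n,u 3.1 2.2 q [-0.12  0.5   1.97 -0.    0.66  2.15]
```

Force is rising (clamp about 1.77 rad). Continue in small steps.

Call:
move_arm(motion=[{"tx":-0.34,"ty":0.06,"tz":0,"wx":0,"wy":0,"wz":0.03,"jaw":0},{"tx":-0.34,"ty":0.06,"tz":0,"wx":0,"wy":0,"wz":0.03,"jaw":0}])

```text
time_s: 14.25
position: [525.3, -59.4, 38.0]
eef_rot: [-3.141, -0.003, -0.754]
force: [5.1, -14.6, -2.9]
opening: 0.002
gripper_force: 6.3
```

```bash
python3 st.py
```

```text
t 14.25 jig XY [ -30.4 -127.6] z 38.0 rot [-3.1409 -0.0035 -0.7542] F jig [  6.  -14.3] -2.9
lever-dir yaw -2.264 d 27.5 r 111.9 F n,u 13.7 7.1 q [-0.11  0.5   1.98 -0.    0.66  2.21]
```

Call:
move_arm(motion=[{"tx":-0.25,"ty":0.04,"tz":0,"wx":0,"wy":0,"wz":0.02,"jaw":0},{"tx":-0.25,"ty":0.04,"tz":0,"wx":0,"wy":0,"wz":0.02,"jaw":0}])

```text
time_s: 14.45
position: [523.1, -58.2, 38.3]
eef_rot: [-3.14, -0.008, -0.792]
force: [7.2, -25.3, -10.1]
opening: 0.001
gripper_force: 10.8
```

```bash
python3 st.py
```

```text
t 14.45 jig XY [ -32.7 -126.7] z 38.3 rot [-3.1399 -0.008  -0.7922] F jig [  8.8 -24.8] -10.1
lever-dir yaw -2.302 d 29.3 r 111.6 F n,u 23.1 12.6 q [-0.11  0.49  1.99 -0.01  0.65  2.26]
```

Well bitten at 23 N. Hold briefly, release, lift and look.

Call:
move_arm(motion=[{"tx":0,"ty":0,"tz":0,"wx":0,"wy":0,"wz":0,"jaw":0},{"tx":0,"ty":0,"tz":0,"wx":0,"wy":0,"wz":0,"jaw":0},{"tx":0.5,"ty":0,"tz":0,"wx":0,"wy":0,"wz":0,"jaw":0},{"tx":1.5,"ty":0,"tz":0,"wx":0,"wy":0,"wz":0,"jaw":0},{"tx":0,"ty":0,"tz":0,"wx":0,"wy":0,"wz":0,"jaw":0},{"tx":0,"ty":0,"tz":-4,"wx":0,"wy":0,"wz":0,"jaw":0},{"tx":0,"ty":0,"tz":-4.5,"wx":0,"wy":0,"wz":0,"jaw":0},{"tx":0,"ty":0,"tz":-4.5,"wx":0,"wy":0,"wz":0,"jaw":0},{"tx":0,"ty":0,"tz":-4.5,"wx":0,"wy":0,"wz":0,"jaw":0},{"tx":0,"ty":0,"tz":-4,"wx":0,"wy":0,"wz":0,"jaw":0}])

```text
time_s: 15.45
position: [533.5, -69.7, 255.0]
eef_rot: [-3.141, -0.001, -0.796]
force: [1.5, 0.4, -0.3]
opening: -0.0
gripper_force: 0.0
```

Call:
move_arm(motion=[{"tx":0,"ty":0,"tz":-4,"wx":0,"wy":0,"wz":0,"jaw":0},{"tx":0,"ty":0,"tz":0,"wx":0,"wy":0,"wz":0,"jaw":0},{"tx":0,"ty":0,"tz":0,"wx":0,"wy":0,"wz":0,"jaw":0}])

```text
time_s: 15.75
position: [533.9, -69.7, 293.3]
eef_rot: [-3.14, -0.001, -0.796]
force: [-0.0, -0.1, -1.2]
opening: 0.003
gripper_force: 0.0
```

```bash
python3 st.py
python3 - <<'E'
from bench import vision
import cv2
a=cv2.resize(vision.snapshot("side")["color"][145:270,190:350,::-1],(480,375),interpolation=cv2.INTER_CUBIC)
b=cv2.resize(vision.snapshot("scene")["color"][160:290,160:350,::-1],(320,219),interpolation=cv2.INTER_CUBIC)
b=cv2.copyMakeBorder(b,0,156,0,0,cv2.BORDER_CONSTANT)
cv2.imwrite("pics/end.png",cv2.hconcat([a,b]))
E
```

```text
t 15.75 jig XY [ -21.2 -137.5] z 293.3 rot [-3.1403e+00 -1.4000e-03 -7.9570e-01] F jig [-0.  -0.1] -1.2
lever-dir yaw -2.305 d 45.5 r 111.8 F n,u 0.1 0.1 q [-0.13  0.17  1.77  0.    1.2   2.23]
```

View pics/end.png

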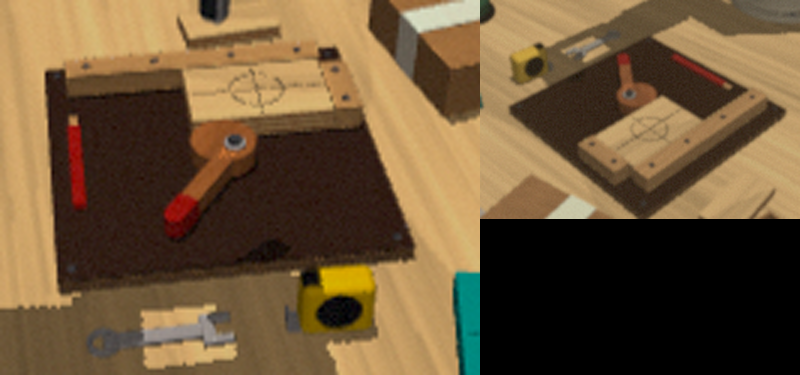

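The blank is flush in its corner and the cam bears on its near side, at about (225,130). The lever is swung round to (180,218), and the tape, spanner and pencil have not moved. Handing in.

```bash
python3 -c "
from bench import env
print(env.hand_in())"
```

```text
the job is handed in; nothing more can be done
None
```

I pushed the blank home against the fence and end stop, swung the lever until the cam clamped it (about 23 N of finger push), and handed the job in; the hand-in returned no verdict.

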